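# Pin the tape roll on its spindle with a spring cotter

## Task

A roll of carton tape sits on the stand's spindle and nothing stops it from sliding off. Take the larger of the two spring cotters out of the wooden block and push its straight leg down through the cross hole near the spindle's free end, until the bow has snapped round the spindle; then let go. Leave the smaller cotter in the block.

Things in the scene. Friction and masses are not known exactly. Their poses are not given: they have to be found in the camera images.
- cotter_head (a point): Larger spring cotter, upright in the block, 117 mm tall, 80 g. Point: centre of its flat head, a steel loop filled with black rubber, 34 mm (x) by 11.5 mm (y) by 34 mm high (rubber 28 mm); grasp from above, fingers closing along y. z up. Below it the round straight leg, 8 mm thick, tapered tip 100 mm down; on the +x side the springy bow, bump 65 mm and flared end 78 mm down, out to x = 29 mm.
- cotter_waist (a point): A point on the larger cotter's straight leg, 48 mm below the head's centre and 52 mm above the tip, same axes; it lies at the cross hole's centre when the cotter is home (the leg's 26 mm stop collar is then 2 mm above the spindle). At the start the leg's lowest 18 mm stand in a hole of the 30 mm high block: lift straight up.
- cotter_bow (a joint): How far the larger cotter's springy bow is open, in rad: 0 closed, 0.12 to 0.15 while its bump rides over the widest part of the spindle, below 0.06 again once snapped round it. Pushing it over takes roughly 10 N downwards.
- hole (a point): Centre of the vertical cross hole, on the axis of the fixed stand's level spindle (36 mm thick, axis 110 mm above the table). Hole 12 mm wide, right through, mouth 18 mm above this point, widened to 24 mm. y runs along the spindle to the tape roll (40 mm sleeve from 28 mm on, 92 mm flange at 67 mm, 104 mm roll); free end at -22 mm. The cotter's x must lie along this x, either way round.
- small_cotter_head (a point): Centre of the head of the smaller spring cotter (77 mm tall) in the same block, 84 mm from the larger. Too small for this spindle; it stays where it is.

How it is judged:
By the outcome, as a careful person would: the job done as asked, in the order asked, and still so for the second after the job is handed in, with the robot touching nothing.
It also fails if it takes over 35 s, if anything falls off the work surface, if the arm or the gripper's body presses on something with over 40 N, if the wrist force passes 120 N, or if a joint passes its speed limit or range.

## Robot

A 7-joint arm with a two-finger parallel gripper is mounted at the origin on a cart in front of the work surface, level with it; the furniture and walls round the work are solid. World frame = base frame: x ahead of the robot, y to its left, z up, the work surface at z = 0. Lengths are in m, angles in rad, forces in N, time in s.
With the tool pointing down it reaches from about 0.4 to 0.85 m from the base axis. Payload 10.4 kg.
Tool frame: the origin (TCP) lies on the centre line of the jaws, within the pads' length; the fingertips stand 19 mm ahead of it and the grasp point (between the pads) is the TCP; z points along the fingers, y is the direction in which the jaws open and shut (so a half turn about z gives the same grasp; the last joint's range is limited). The gripper opens to 87 mm and grips with 3 to 60 N. Pads are 19 mm wide; open, the fingers measure 117 mm over their backs; the gripper's body (75 mm by 190 mm) begins 51 mm behind the grasp point.
Start: joints at [1.313, 0.332, -0.065, 1.46, 0.022, 1.35, -0.088], TCP at [0.145, -0.608, 0.242] pointing down, gripper open.
Joint ranges: [-2.6, 2.6], [-0.5, 2.12], [-1.47, 1.34], [0.16, 2.42], [-1.27, 4.41], [0.06, 2.06], [-2.6, 2.6]. Speed limits (rad/s): [2.22, 2.22, 2.79, 2.79, 3.14, 3.14, 3.14].

## Interface

Orientations are given as a unit quaternion [x, y, z, w].
In Python, from bench import robot gives the robot as it stands.
- The arm moves only by the tool apply_moves, never from a script. Its arguments are lists of equal length, an entry for each row: "travel": the shift along the tool's x, y, z in m, a list of three; "turn": the turn, a rotation vector about the tool's x, y, z in rad, a list of three; "grip": the opening, from 0 (shut) to 1 (fully open). In form: {"travel": [[dx, dy, dz], ...], "turn": [[ax, ay, az], ...], "grip": [grip, ...]}. A call has 1 to 5 rows; each row shifts and turns the pose as measured when the row begins, along the tool's axes as they then stand; what a row does not reach is not made up. A row lasts 1/12 s, in which the tool goes at most 41.7 mm and 7.16 degrees, less where a joint would pass 70% of its speed; a pose out of reach is approached as far as the arm can. A call with a gripper value outside its range is refused whole. The fingers move at their own pace and stop on an object; "newtons" is the grip in N (left out, the last holds). Time passes only in rows, so rows that do not move let the fingers close. It gives the time, the measured TCP pose, the force and the opening at its end, in the units of the state.
- robot.sense(): the state, without advancing time (a new reading comes with each control period).
- robot.capture(name): name is "side" or "top"; returns a dict with "image" (400x640x3 uint8, blue, green, red), "depth" (400x640 float32, m along the optical axis (not along the pixel's ray), 0 where there is no reading), "camera_matrix" (3x3 intrinsics, pixels), "k1" (the pictures are not rectified: a ray, as slopes to the right and down, at radius r is drawn at 1 + k1 r^2 times it, then the intrinsics apply), "R" (3x3) and "t" (3): a world point X has camera coordinates R X + t. Camera axes: x right, y down, z forward; pixel columns grow to the right and rows downward; lengths in m; the calibration is good to about 2 mm. A picture is of the moment at which its call begins.
- robot.hand_in(): hands the job in, once; it reports no verdict.
The state is a dict: "t": time; "joint_positions": joint angles; "dq": joint speeds; "effort": joint torques, N m; "eef_pos": TCP position; "tool_rot": TCP orientation; "contact_force": force on the tool from outside, world axes, zero at the start; "moment": the same for the moment, N m; "width": opening from 0.0 (shut) to 1.0 (fully open).
Only numpy, scipy, OpenCV 4.12 (cv2) and the standard library are available. Lean on these libraries where they do the work, as an engineer would, in place of code of your own. Each camera call takes 0.05 s, during which the arm holds its last target. There are 200 camera calls.

## Working session

There is one attempt and no reset: what is moved stays moved. The work goes in short steps, Python scripts to look and compute and a tool call to move; the robot and the scene stay as the last step left them, time stands still between calls to the robot, and variables do not carry over. Pictures are saved under pics/ and viewed, about 8 in all and at most 12, crops included, and the job is handed in when it is done.

Besides the shell and the picture viewer there is one more tool, called after "Request:" in YAML: its name, and indented under it one key for each argument. apply_moves: Moves the arm, as the interface text tells. Its arguments: {"type":"object","properties":{"travel":{"type":"array","items":{"type":"array","items":{"type":"number"}}},"turn":{"type":"array","items":{"type":"array","items":{"type":"number"}}},"grip":{"type":"array","items":{"type":"number"}},"newtons":{"type":"number"}},"required":["travel","turn","grip"]}

```bash
ls; mkdir -p pics
cat > h.py <<'E'
import sys; sys.path.insert(0,'.')
import numpy as np, cv2, pickle
from bench import robot
def cap(n,tag):
    c=robot.capture(n); cv2.imwrite(f'pics/{tag}.png',c['image']); pickle.dump(c,open(f'pics/{tag}.pkl','wb')); return c
def load(tag): return pickle.load(open(f'pics/{tag}.pkl','rb'))
def ray(c,u,v):
    K=c['camera_matrix']; d=np.array([(u-K[0,2])/K[0,0],(v-K[1,2])/K[1,1]])
    s=d.copy()
    for _ in range(20): s=d/(1+c['k1']*(s@s))
    return np.array([s[0],s[1],1.])
def pt(c,u,v,z=None):  # by depth
    if z is None: z=c['depth'][int(round(v)),int(round(u))]
    return c['R'].T@(ray(c,u,v)*z-c['t'])
def atz(c,u,v,h,ax=2):
    o=-c['R'].T@c['t']; d=c['R'].T@ray(c,u,v); return o+d*(h-o[ax])/d[ax]
def proj(c,X):
    p=c['R']@np.array(X)+c['t']; s=p[:2]/p[2]; s=s*(1+c['k1']*(s@s)); K=c['camera_matrix']
    return np.array([K[0,0]*s[0]+K[0,2],K[1,1]*s[1]+K[1,2]])
def cloud(c):
    import itertools
    H,W=c['depth'].shape; K=c['camera_matrix']
    uu,vv=np.meshgrid(np.arange(W),np.arange(H)); d=np.stack([(uu-K[0,2])/K[0,0],(vv-K[1,2])/K[1,1]],-1)
    s=d.copy()
    for _ in range(20): s=d/(1+c['k1']*(s**2).sum(-1,keepdims=True))
    P=np.concatenate([s,np.ones((H,W,1))],-1)*c['depth'][...,None]
    return (P-c['t'])@c['R']
E
python3 - <<'E'
from h import *
np.set_printoptions(precision=4,suppress=True)
print(robot.sense())
for n in('side','top'):
    c=cap(n,n+'0'); print(n,c['camera_matrix'],c['k1'],'pos',-c['R'].T@c['t'],c['R'])
E
```

```text
pics
{'t': 0.0, 'joint_positions': array([ 1.3134,  0.3329, -0.0647,  1.461 ,  0.0216,  1.3499, -0.0885]), 'dq': array([-0.0003,  0.0008, -0.0022, -0.001 , -0.0011,  0.0002,  0.0012]), 'effort': array([ -0.0008, -62.3249,   0.0243, -38.991 ,  -0.0613,   0.0396,
         0.0001]), 'eef_pos': array([ 0.1453, -0.6075,  0.2407]), 'tool_rot': array([ 0.9931,  0.1172, -0.0001, -0.0007]), 'contact_force': array([ 0.2453, -0.2779,  0.499 ]), 'moment': array([-0.0023,  0.0814,  0.006 ]), 'width': 1.0048728865665693}
side [[446.2394   0.     320.563 ]
 [  0.     446.2394 192.7504]
 [  0.       0.       1.    ]] -0.048137249852032535 pos [ 0.4105 -0.7469  0.6824] [[ 0.9916 -0.1286  0.0163]
 [-0.0681 -0.6241 -0.7783]
 [ 0.1103  0.7707 -0.6276]]
top [[492.7665   0.     319.7211]
 [  0.     492.7665 196.2184]
 [  0.       0.       1.    ]] -0.1335320906553719 pos [ 0.3403 -0.0764  1.1404] [[ 0.0221 -0.9998  0.0001]
 [-0.9879 -0.0218 -0.1536]
 [ 0.1536  0.0033 -0.9881]]
```

View pics/side0.png

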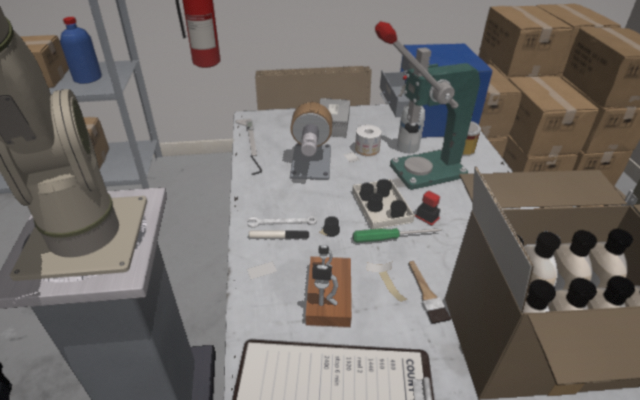

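View pics/top0.png

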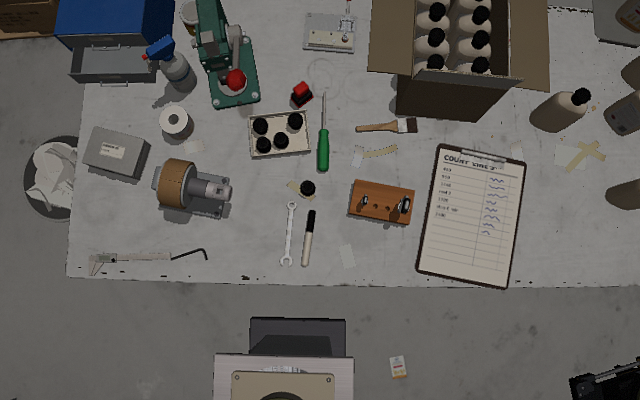

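Run:
```python
from h import *
a=load('top0')['image'];b=load('side0')['image']
f=lambda i,x,y,w,h:cv2.resize(i[y:y+h,x:x+w],(400,300),interpolation=cv2.INTER_CUBIC)
m=np.vstack([np.hstack([f(a,340,165,80,60),f(a,150,145,100,75)]),np.hstack([f(b,280,240,100,75),f(b,270,95,80,60)])])
cv2.imwrite('pics/m0.png',m)
```

```text
(no output)
```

View pics/m0.png

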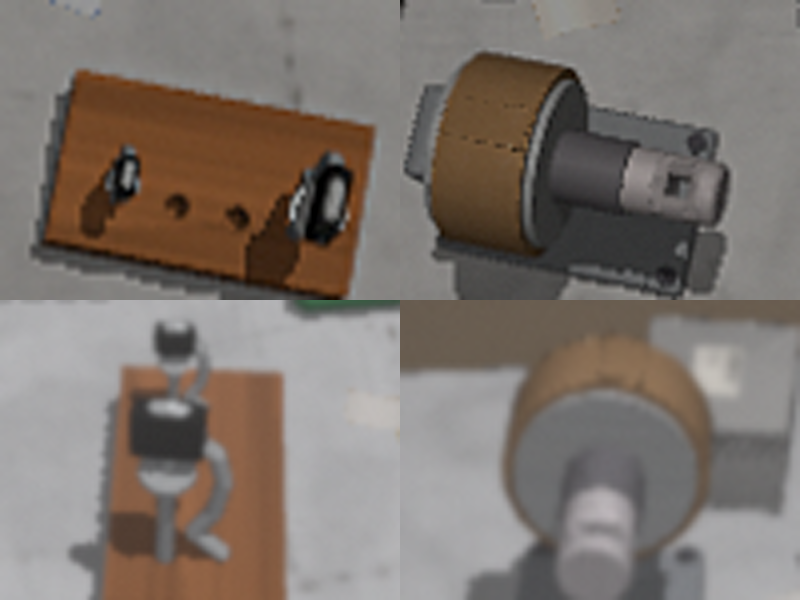

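Run:
```python
from h import *
np.set_printoptions(precision=4,suppress=True)
c=load('top0'); P=cloud(c)
x0=pt(c,405.6,204.6); print('headtop depth',x0, 'ray z.146',atz(c,405.6,204.6,.145))
# block corners top z=.03
for u,v in[(76,70),(375,125),(345,300),(40,240)]: print('corner',atz(c,340+u/5,165+v/5,.03))
# clouds
Q=P[165:240,340:425].reshape(-1,3); 
A=P[180:225,390:420].reshape(-1,3); A=A[(A[:,2]>.1)&(A[:,2]<.17)]; print('big',len(A),A.mean(0),A.min(0),A.max(0),np.linalg.svd(A[:,:2]-A[:,:2].mean(0))[2][0])
A=P[185:215,355:375].reshape(-1,3); A=A[(A[:,2]>.07)&(A[:,2]<.17)]; print('small',len(A),A.mean(0),A.min(0),A.max(0))
print('hole',atz(c,220.5,190.7,.128))
# spindle: edges & axis from ridge points
S=P[175:205,205:235].reshape(-1,3); S=S[(S[:,2]>.1)&(S[:,2]<.14)]; print('spindle',len(S),S.min(0),S.max(0))
m=S[:,:2].mean(0); d=np.linalg.svd(S[:,:2]-m)[2][0]; print(m,d,np.degrees(np.arctan2(d[1],d[0])))
L=P[150:215,155:240].reshape(-1,3); L=L[(L[:,2]>.155)];m=L[:,:2].mean(0);print('roll top',m,L.max(0),L.min(0))
s=load('side0');PS=cloud(s)
for n,(r,x,y,k) in {'headtop side':(0,0,0,0)}.items():
  for u,v in[(168,108),(168,130),(168,150),(135,430-300),(205,430-300)]: print('side',u,v,pt(s,280+u/4,240+v/4))
A=PS[240:310,300:345].reshape(-1,3);A=A[(A[:,2]>.1)&(A[:,2]<.17)&(A[:,1]<-.1)];print('sidebig',len(A),A.mean(0),A.min(0),A.max(0))
A=PS[120:170,295:325].reshape(-1,3);A=A[(A[:,2]>.095)&(A[:,2]<.14)];print('side spindle',len(A),A.mean(0),A.min(0),A.max(0))
```

```text
headtop depth [ 0.484  -0.2523  0.1277] ray z.146 [ 0.4815 -0.2493  0.145 ]
corner [ 0.5546 -0.1532  0.03  ]
corner [ 0.5322 -0.2912  0.03  ]
corner [ 0.4512 -0.2769  0.03  ]
corner [ 0.4757 -0.1377  0.03  ]
big 118 [ 0.484  -0.253   0.1216] [ 0.4672 -0.2626  0.1009] [ 0.5063 -0.2453  0.1308] [-0.97    0.2432]
small 44 [ 0.4988 -0.1706  0.0856] [ 0.4877 -0.1758  0.072 ] [ 0.5135 -0.1652  0.0922]
hole [0.5047 0.135  0.128 ]
spindle 449 [0.4847 0.1145 0.1004] [0.5298 0.171  0.1333]
[0.5048 0.1424] [-0.2254 -0.9743] -103.02365718524698
roll top [0.5129 0.218 ] [0.5516 0.2632 1.1404] [ 0.3403 -0.0764  0.155 ]
side 168 108 [ 0.4851 -0.2599  0.1289]
side 168 130 [ 0.485  -0.2623  0.1181]
side 168 150 [ 0.4853 -0.2621  0.1053]
side 135 130 [ 0.4718 -0.258   0.1149]
side 205 130 [ 0.5003 -0.2634  0.1173]
sidebig 307 [ 0.4858 -0.2607  0.1167] [ 0.469  -0.2663  0.1   ] [ 0.5091 -0.2485  0.1303]
side spindle 761 [0.5113 0.1686 0.1208] [0.4797 0.1116 0.095 ] [0.5518 0.214  0.1397]
```

Run:
```python
from h import *
from scipy.optimize import least_squares
np.set_printoptions(precision=4,suppress=True)
c=load('top0');P=cloud(c);s=load('side0');PS=cloud(s)
print('head',atz(c,405.6,204.6,.129))
def sel(P,m): 
    Q=P.reshape(-1,3); return Q[m(Q)]
for nm,C in(('top',P),('side',PS)):
  A=sel(C,lambda Q:(abs(Q[:,0]-.51)<.06)&(Q[:,1]>.118)&(Q[:,1]<.155)&(Q[:,2]>.1)&(Q[:,2]<.15))
  B=sel(C,lambda Q:(abs(Q[:,0]-.51)<.08)&(Q[:,1]>.205)&(Q[:,1]<.24)&(Q[:,2]>.13)&(Q[:,2]<.18))
  def f(p,X,r):
    n=np.array([-np.sin(p[1]),np.cos(p[1])]); e=(X[:,0]-p[0])*n[1]-(X[:,1]-.135)*n[0]
    return np.hypot(e,X[:,2]-.11-p[2])-r
  g=lambda p:np.r_[f(p,A,.018)]
  g2=lambda p:np.r_[f(p,A,.018),f(p,B,.052)]
  for q in(g,g2):
    r=least_squares(q,[.505,-.15,0],loss='soft_l1',f_scale=.002); print(nm,len(A),len(B),r.x,np.degrees(r.x[1]),np.abs(r.fun).mean())
# cotter head: front flat face from side view
A=sel(PS,lambda Q:(abs(Q[:,0]-.486)<.02)&(abs(Q[:,1]+.26)<.015)&(Q[:,2]>.1)&(Q[:,2]<.123))
k=np.polyfit(A[:,0]-.486,A[:,1],1);print('face',k,np.degrees(np.arctan(k[0])))
```

```text
head [ 0.4838 -0.252   0.129 ]
top 290 782 [ 0.5042 -0.152  -0.0009] -8.709437319593194 0.0023745667188417286
top 290 782 [ 0.5046 -0.1813 -0.0006] -10.387362038423348 0.0025591128036482943
side 159 398 [ 0.507  -0.1074 -0.0012] -6.152171664316543 0.0022389542619378868
side 159 398 [ 0.5081 -0.175  -0.0017] -10.027917810320767 0.003725346384328444
face [-0.1908 -0.2618] -10.803573178242278
```

Run:
```python
from h import *
P=np.vstack([cloud(load(t)).reshape(-1,3) for t in('top0','side0')])
P=P[(P[:,0]>.0)&(P[:,0]<.95)&(abs(P[:,1])<.75)&(P[:,2]>-.05)&(P[:,2]<.6)]
xs=np.arange(0,.95,.05);ys=np.arange(-.7,.4,.05)
print('y\\x ',*(f'{x:4.2f}' for x in xs))
for y in ys[::-1]:
  print(f'{y:5.2f}',*(f"{(lambda q:int(1000*np.percentile(q,98)) if len(q)>3 else -1)(P[(P[:,0]>=x)&(P[:,0]<x+.05)&(P[:,1]>=y)&(P[:,1]<y+.05),2]):4d}" for x in xs))
```

```text
y\x  0.00 0.05 0.10 0.15 0.20 0.25 0.30 0.35 0.40 0.45 0.50 0.55 0.60 0.65 0.70 0.75 0.80 0.85 0.90
 0.35   -1   -1   -1   -1   -1   -1    4    7    4    5   48   59   59    5    5  128  206  207  206
 0.30   -1   -1   -1   -1   -1   -1    4    6    5    5    4   54   56   60    4  165  206  207  204
 0.25   -1   -1   -1   -1   -1   -1    4    7    4  152  164  151   58   64   63  208  209    4   79
 0.20   -1   -1   -1   -1   -1   -1    4    7    4  156  164  153    8   62   59  190  206   24   79
 0.15    2    4    4   -2   -1   -1    4    6    4  125  145  133    4    5  283  288  288  287    4
 0.10   13   15   14   -1   -1   -1    4    5    5  126  127   12    4    4  336  336  287  284  234
 0.05  291  280   15    0   -1   -1    4    4    4    3    4    4  418  406  342  293  268   22    5
 0.00  390  329   14   -2   -1   -1    4   11    8    5    4    4  408   39   25    7    4    4    4
-0.05  454  339   15    0   -1   -1    4   19   18   16   35    4   23   37   66   70    4   32   28
-0.10  441  481   14   -1   -1   -1    4   15   18   18   34   27   28   25   17   17    4 
[... 521 characters left out ...]
  -1   -1   -1   -1   -1   -1    6    7    7    7    7    8    8  311  300  208  206  206  171
-0.45   -1   -1   -1   -1   -1   -1    8    7    8    8    8    8   17  311  282  219  207  207  207
-0.50   -1   -1   -1   -1   -1   -1    7    8    9    8    8    9   18    4  226  227  227  227  226
-0.55   -1   -1  337  336   -1   -1    6    8    8    8    8    9   15   10  224  225  226  227  227
-0.60   -1   -1  402  421   -1   -1    3    5    4    4    5    7    5  110  160    4    3   -1  219
-0.65   -1   -1  232  347   -1   -1    4    4    4    3    4    4    4  167  204    3    5    2   -1
-0.70   -1   -1   -1  293   -1   -1    4    4    4    4    4    4    5   99  154    3    5    5    4
```

Request:
apply_moves:
  travel:
    - [0.01,-0.015,0]
    - [0.02,-0.03,0]
    - [0.02,-0.032,0]
    - [0.02,-0.032,0]
    - [0.02,-0.032,0]
  turn:
    - [0,0,0.1]
    - [0,0,0.1]
    - [0,0,0.1]
    - [0,0,0.1]
    - [0,0,0.015]
  grip: [1,1,1,1,1]

```text
t: 0.52
eef_pos: [0.2282, -0.4669, 0.2368]
tool_rot: [0.994, -0.106, -0.003, -0.002]
contact_force: [1.0, -0.2, -0.3]
width: 0.999
```

```bash
cat > to.py <<'E'
from h import *
from scipy.spatial.transform import Rotation as Ro
np.set_printoptions(precision=4,suppress=True)
def to(X,yaw=np.radians(-10.3)):
    s=robot.sense(); r=Ro.from_quat(s['tool_rot'])
    x=[np.cos(yaw),np.sin(yaw),0]; z=[0,0,-1.]; y=np.cross(z,x); T=Ro.from_matrix(np.array([x,y,z]).T)
    print('t',s['t'],'pos',s['eef_pos'],'F',s['contact_force'],'w',s['width'])
    print('tool travel',r.inv().apply(np.array(X)-s['eef_pos']),'turn',(r.inv()*T).as_rotvec())
if __name__=='__main__': to([float(a) for a in sys.argv[1:4]])
E
python3 to.py .485 -.254 .22
```

```text
t 0.5167 pos [ 0.2282 -0.4669  0.2368] F [ 0.9617 -0.2196 -0.26  ] w 0.9992528397426311
tool travel [ 0.206  -0.2624  0.0163] turn [-0.0031  0.0064 -0.0336]
```

Request:
apply_moves:
  travel:
    - [0.025,-0.031,0]
    - [0.025,-0.032,0]
    - [0.025,-0.032,0]
    - [0.025,-0.032,0.003]
    - [0.025,-0.032,0.003]
  turn:
    - [-0.003,0.006,-0.03]
    - [0,0,0]
    - [0,0,0]
    - [0,0,0]
    - [0,0,0]
  grip: [1,1,1,1,1]

```text
t: 0.93
eef_pos: [0.383, -0.328, 0.2305]
tool_rot: [0.996, -0.094, -0.001, 0.001]
contact_force: [1.1, -0.4, 0.4]
width: 1.004
```

Request:
apply_moves:
  travel:
    - [0.025,-0.031,0]
    - [0.025,-0.032,0]
    - [0.02,-0.025,0]
    - [0.01,-0.012,0.003]
    - [0,0,0]
  turn:
    - [0,0,0]
    - [0,0,0]
    - [0,0,0]
    - [0,0,0]
    - [0,0,0]
  grip: [1,1,1,1,1]

```text
t: 1.35
eef_pos: [0.4884, -0.2309, 0.2258]
tool_rot: [0.996, -0.088, -0.001, -0.001]
contact_force: [0.2, -0.7, -0.2]
width: 1.004
```

```bash
python3 to.py .485 -.254 .16; python3 -c "
from h import *
a=cap('side','s1')['image'];b=cap('top','t1')['image']
cv2.imwrite('pics/m1.png',np.hstack([cv2.resize(a[180:340,260:400],(400,457),interpolation=cv2.INTER_CUBIC),cv2.resize(b[120:280,330:470],(400,457),interpolation=cv2.INTER_CUBIC)]))"
```

```text
t 1.35 pos [ 0.4884 -0.2309  0.2258] F [ 0.1717 -0.6892 -0.2189] w 1.0042899415925364
tool travel [0.0008 0.0236 0.0657] turn [-0.0029  0.0013  0.0031]
```

View pics/m1.png

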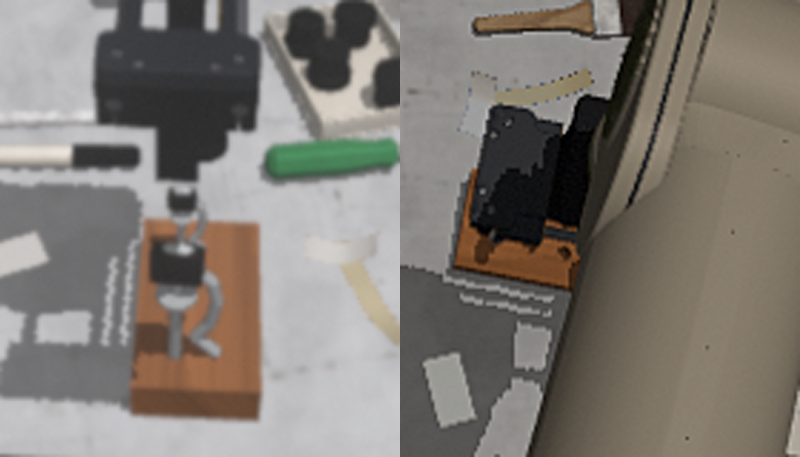

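Request:
apply_moves:
  travel:
    - [0.001,0.023,0]
    - [0,0,0.03]
    - [0,0,0.035]
    - [0,0,0]
    - [0,0,0]
  turn:
    - [0,0,0]
    - [0,0,0]
    - [0,0,0]
    - [0,0,0]
    - [0,0,0]
  grip: [1,1,1,1,1]

```text
t: 1.87
eef_pos: [0.4785, -0.2652, 0.1616]
tool_rot: [0.996, -0.095, -0.0, 0.002]
contact_force: [0.7, -0.2, 1.2]
width: 0.995
```

```bash
python3 to.py .485 -.254 .112; python3 -c "
from h import *
a=cap('side','s2')['image'];
cv2.imwrite('pics/m2.png',cv2.resize(a[200:340,260:400],(560,560),interpolation=cv2.INTER_CUBIC))"
```

```text
t 1.8667 pos [ 0.4785 -0.2652  0.1616] F [ 0.6509 -0.2048  1.2352] w 0.9953502715152157
tool travel [ 0.0043 -0.0123  0.0495] turn [ 0.0031  0.0005 -0.0099]
```

View pics/m2.png

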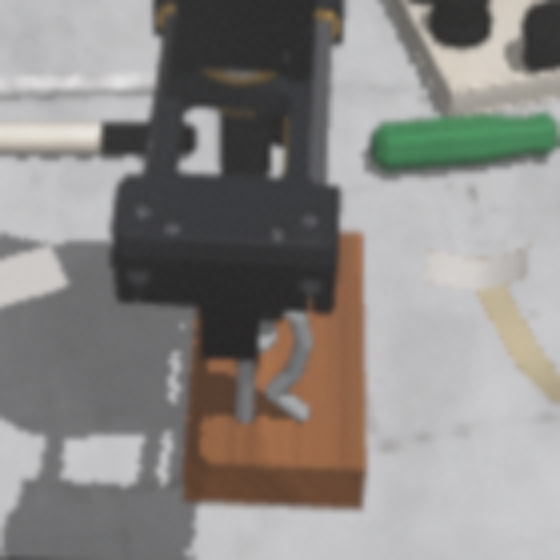

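Request:
apply_moves:
  travel:
    - [0.004,-0.012,0]
    - [0,0,0]
    - [0,0,0]
  turn:
    - [0.003,0,-0.01]
    - [0,0,0]
    - [0,0,0]
  grip: [1,1,1]

```text
t: 2.17
eef_pos: [0.4856, -0.2548, 0.1657]
tool_rot: [0.996, -0.09, 0.001, 0.001]
contact_force: [-0.1, -0.8, -0.7]
width: 0.999
```

```bash
python3 to.py .485 -.254 .112
```

```text
t 2.1667 pos [ 0.4856 -0.2548  0.1657] F [-0.1388 -0.7905 -0.6685] w 0.999360852399581
tool travel [-0.0008 -0.0007  0.0537] turn [ 0.0016 -0.0027 -0.0013]
```

Request:
apply_moves:
  travel:
    - [0,0,0.025]
    - [0,0,0.025]
    - [0,0,0]
    - [0,0,0]
  turn:
    - [0,0,0]
    - [0,0,0]
    - [0,0,0]
    - [0,0,0]
  grip: [1,1,1,1]

```text
t: 2.5
eef_pos: [0.4899, -0.2549, 0.1207]
tool_rot: [0.996, -0.089, 0.006, 0.003]
contact_force: [0.4, -0.1, -0.2]
width: 0.999
```

```bash
python3 to.py .485 -.254 .112
```

```text
t 2.5 pos [ 0.4899 -0.2549  0.1207] F [ 0.3841 -0.0614 -0.1877] w 0.9988564089039788
tool travel [-0.005  -0.0001  0.0086] turn [ 0.0046 -0.0123  0.0014]
```

Request:
apply_moves:
  travel:
    - [-0.005,0,0.008]
    - [0,0,0]
    - [0,0,0]
  turn:
    - [0.004,-0.012,0]
    - [0,0,0]
    - [0,0,0]
  grip: [1,1,1]

```text
t: 2.75
eef_pos: [0.4861, -0.2543, 0.1156]
tool_rot: [0.996, -0.089, 0.001, 0.001]
contact_force: [0.1, 0.3, 0.2]
width: 1.0
```

```bash
python3 to.py .485 -.254 .112
```

```text
t 2.75 pos [ 0.4861 -0.2543  0.1156] F [0.1442 0.2587 0.1842] w 0.9999922899533686
tool travel [-0.0012 -0.0001  0.0036] turn [ 0.0013 -0.0025  0.002 ]
```

Request:
apply_moves:
  travel:
    - [-0.001,0,0.004]
    - [0,0,0]
    - [0,0,0]
    - [0,0,0]
    - [0,0,0]
  turn:
    - [0.001,-0.002,0]
    - [0,0,0]
    - [0,0,0]
    - [0,0,0]
    - [0,0,0]
  grip: [0.6,0.4,0.25,0.1,0.0]
  newtons: 45

```text
t: 3.17
eef_pos: [0.486, -0.2548, 0.1135]
tool_rot: [0.996, -0.089, 0.002, 0.001]
contact_force: [-0.5, 0.0, 0.0]
width: 0.71
```

Request:
apply_moves:
  travel:
    - [0,0,0]
    - [0,0,0]
    - [0,0,0]
    - [0,0,0]
    - [0,0,0]
  turn:
    - [0,0,0]
    - [0,0,0]
    - [0,0,0]
    - [0,0,0]
    - [0,0,0]
  grip: [0,0,0,0,0]

```text
t: 3.58
eef_pos: [0.4861, -0.2548, 0.1138]
tool_rot: [0.996, -0.089, 0.002, 0.001]
contact_force: [1.4, -0.3, 0.9]
width: 0.324
```

```bash
python3 to.py .485 -.254 .112
```

```text
t 3.5833 pos [ 0.4861 -0.2548  0.1138] F [ 1.4485 -0.3448  0.9191] w 0.32428344117934416
tool travel [-0.0013 -0.0006  0.0018] turn [ 0.0015 -0.0036  0.0016]
```

Request:
apply_moves:
  travel:
    - [0,0,0]
    - [0,0,0]
    - [0,0,0]
    - [0,0,0]
    - [0,0,0]
  turn:
    - [0,0,0]
    - [0,0,0]
    - [0,0,0]
    - [0,0,0]
    - [0,0,0]
  grip: [0,0,0,0,0]

```text
t: 4.0
eef_pos: [0.4861, -0.2548, 0.1137]
tool_rot: [0.996, -0.089, 0.002, 0.001]
contact_force: [-0.8, 0.0, -0.6]
width: 0.129
```

```bash
python3 to.py .485 -.254 .112
```

```text
t 4.0 pos [ 0.4861 -0.2548  0.1137] F [-0.8309  0.0266 -0.588 ] w 0.1285993452469254
tool travel [-0.0012 -0.0006  0.0017] turn [ 0.0014 -0.0034  0.0015]
```

Request:
apply_moves:
  travel:
    - [0,0,0]
    - [0,0,-0.01]
    - [0,0,-0.015]
    - [0,0,-0.02]
    - [0,0,-0.02]
  turn:
    - [0,0,0]
    - [0,0,0]
    - [0,0,0]
    - [0,0,0]
    - [0,0,0]
  grip: [0,0,0,0,0]

```text
t: 4.42
eef_pos: [0.4833, -0.2536, 0.178]
tool_rot: [0.996, -0.089, -0.002, -0.001]
contact_force: [-0.5, -0.4, -1.3]
width: 0.128
```

Request:
apply_moves:
  travel:
    - [0,0,-0.03]
    - [0,0,-0.03]
    - [0,0,-0.02]
    - [0,0,0]
    - [0,0,0]
  turn:
    - [0,0,0]
    - [0,0,0]
    - [0,0,0]
    - [0,0,0]
    - [0,0,0]
  grip: [0,0,0,0,0]

```text
t: 4.83
eef_pos: [0.4843, -0.2535, 0.2695]
tool_rot: [0.996, -0.088, 0.001, 0.0]
contact_force: [0.1, -0.6, -1.8]
width: 0.128
```

```bash
python3 to.py .48 0 .26; python3 -c "
from h import *
a=cap('side','s3')['image'];
cv2.imwrite('pics/m3.png',cv2.resize(a[150:350,240:400],(640,800)[::1],interpolation=cv2.INTER_CUBIC)[:600])"
```

```text
t 4.8333 pos [ 0.4843 -0.2535  0.2695] F [ 0.1194 -0.5767 -1.7503] w 0.12840794905525424
tool travel [-0.0489 -0.2488  0.0093] turn [ 0.0005 -0.0021  0.0026]
```

View pics/m3.png

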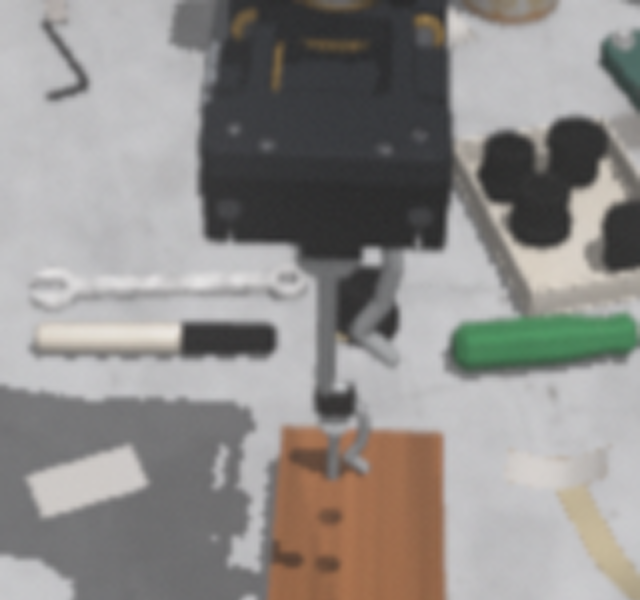

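Request:
apply_moves:
  travel:
    - [-0.008,-0.035,0]
    - [-0.008,-0.04,0]
    - [-0.008,-0.04,0]
    - [-0.008,-0.04,0]
    - [-0.008,-0.035,0]
  turn:
    - [0,0,0]
    - [0,0,0]
    - [0,0,0]
    - [0,0,0]
    - [0,0,0]
  grip: [0,0,0,0,0]

```text
t: 5.3
eef_pos: [0.4755, -0.0618, 0.2636]
tool_rot: [0.995, -0.097, -0.003, 0.001]
contact_force: [0.6, 0.3, -0.9]
width: 0.131
```

```bash
python3 to.py .503 .13 .27
```

```text
t 5.3 pos [ 0.4755 -0.0618  0.2636] F [ 0.6377  0.3117 -0.9325] w 0.13149646270637624
tool travel [-0.0099 -0.1935 -0.0066] turn [ 0.0016  0.0052 -0.0137]
```

Request:
apply_moves:
  travel:
    - [-0.002,-0.035,-0.004]
    - [-0.002,-0.035,-0.003]
    - [-0.002,-0.035,0]
    - [-0.002,-0.035,0]
    - [0,0,0]
  turn:
    - [0,0.005,-0.013]
    - [0,0,0]
    - [0,0,0]
    - [0,0,0]
    - [0,0,0]
  grip: [0,0,0,0,0]

```text
t: 5.72
eef_pos: [0.488, 0.0917, 0.2662]
tool_rot: [0.996, -0.086, -0.004, 0.0]
contact_force: [-0.5, -0.3, -0.9]
width: 0.129
```

Request:
apply_moves:
  travel:
    - [0,-0.025,0]
    - [0,0,0]
    - [0,0,0]
  turn:
    - [0,0,0]
    - [0,0,0]
    - [0,0,0]
  grip: [0,0,0]

```text
t: 5.97
eef_pos: [0.4904, 0.1197, 0.2629]
tool_rot: [0.997, -0.083, -0.006, 0.001]
contact_force: [0.4, -0.7, -0.7]
width: 0.126
```

```bash
python3 to.py .505 .133 .25
```

```text
t 5.9667 pos [0.4904 0.1197 0.2629] F [ 0.4303 -0.6646 -0.7392] w 0.12615146880250516
tool travel [ 0.0124 -0.0156  0.0127] turn [0.0024 0.0124 0.0138]
```

Request:
apply_moves:
  travel:
    - [0.012,-0.015,0.01]
    - [0,0,0]
    - [0,0,0]
  turn:
    - [0.002,0.012,0.013]
    - [0,0,0]
    - [0,0,0]
  grip: [0,0,0]

```text
t: 6.22
eef_pos: [0.5038, 0.1321, 0.2504]
tool_rot: [0.996, -0.089, -0.002, 0.001]
contact_force: [0.1, -0.4, -1.3]
width: 0.129
```

```bash
python3 to.py .505 .133 .25; python3 -c "
from h import *
a=cap('side','s4')['image'];b=cap('top','t4')['image']
cv2.imwrite('pics/m4.png',np.hstack([cv2.resize(a[70:190,270:350],(400,600),interpolation=cv2.INTER_CUBIC),cv2.resize(b[120:270,150:250],(400,600),interpolation=cv2.INTER_CUBIC)]))"
```

```text
t 6.2167 pos [0.5038 0.1321 0.2504] F [ 0.1141 -0.4474 -1.2686] w 0.12921673712421644
tool travel [ 0.001  -0.0011  0.0004] turn [0.0015 0.0034 0.0007]
```

View pics/m4.png

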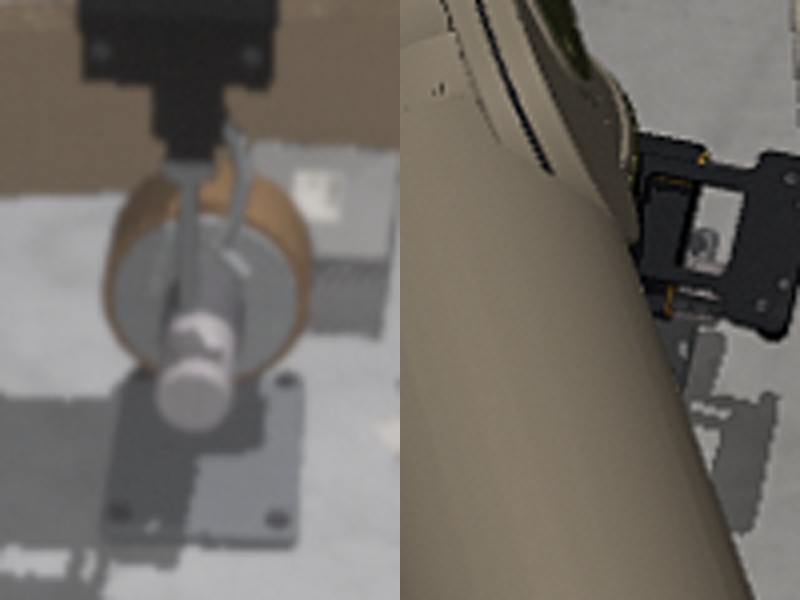

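Run:
```python
from h import *
np.set_printoptions(precision=1,suppress=True)
s=load('s4'); cr=lambda X:(proj(s,X)-[270,70])*5
for z in(.21,.19,.17,.151): print('leg',z,cr([.5038,.1321,z]))
a=np.radians(-10.2);n=np.array([-np.sin(a),np.cos(a)]);h=np.array([.505,.135]);p=np.array([n[1],-n[0]])
for d in(-.022,0,.028):
  q=h+n*d; print('axis',d,cr([*q,.11]),'edges',cr([*(q-p*.018),.11]),cr([*(q+p*.018),.11]))
print('mouth',cr([*h,.128]))
# px/mm
print(cr([.506,.1321,.17])-cr([.505,.1321,.17]))
t=load('t4'); cr=lambda X:(proj(t,X)-[150,120])*4
print('top mouth',cr([*h,.128])+[400,0])
g=cv2.resize(s['image'][70:190,270:350],(400,600),interpolation=cv2.INTER_CUBIC)
G=cv2.resize(g[140:460,100:300],(500,800),interpolation=cv2.INTER_CUBIC)
cv2.imwrite('pics/m5.png',np.hstack([g,cv2.resize(s['image'][100:160,285:325],(400,600),interpolation=cv2.INTER_CUBIC)]))
```

```text
leg 0.21 [188.9 190. ]
leg 0.19 [189. 230.]
leg 0.17 [189.1 269. ]
leg 0.151 [189.1 305.3]
axis -0.022 [187.7 403. ] edges [149.  401.4] [226.6 404.6]
axis 0 [191.1 377.2] edges [153.  375.7] [229.3 378.7]
axis 0.028 [195.2 345.5] edges [157.9 344. ] [232.6 347. ]
mouth [191.1 344.6]
[ 2.2 -0.1]
top mouth [682.  282.3]
```

View pics/m5.png

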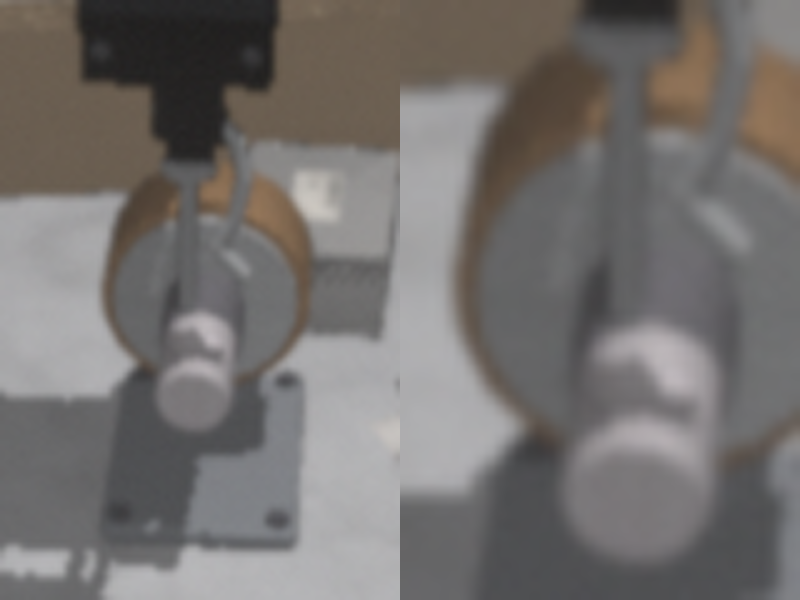

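Run:
```python
from h import *
np.set_printoptions(precision=4,suppress=True)
s=load('s4');P=cloud(s)
for v in range(106,130,4): print('leg',P[v,307],P[v,308])
F=P[144:156,303:315].reshape(-1,3);print('face',np.median(F,0),np.percentile(F[:,1],[5,25,50,75]))
for v in range(142,158,2): print('f',P[v,309])
```

```text
leg [0.5019 0.1303 0.216 ] [0.5038 0.1277 0.2173]
leg [0.5017 0.1287 0.207 ] [0.5039 0.1284 0.207 ]
leg [0.5017 0.1288 0.197 ] [0.5041 0.1304 0.196 ]
leg [0.5014 0.1265 0.1882] [0.5039 0.1284 0.187 ]
leg [0.5015 0.1274 0.1775] [0.504  0.1296 0.1761]
leg [0.5016 0.1288 0.1663] [0.5039 0.1287 0.1663]
face [0.5045 0.116  0.1116] [0.1126 0.115  0.116  0.1177]
f [0.5053 0.1207 0.1285]
f [0.505  0.1185 0.1245]
f [0.5046 0.1145 0.1216]
f [0.5049 0.1174 0.1143]
f [0.5046 0.1145 0.1107]
f [0.505  0.1181 0.1027]
f [0.5048 0.1163 0.0983]
f [0.5174 0.2313 0.0141]
```

```bash
python3 to.py .508 .136 .235
```

```text
t 6.3167 pos [0.5037 0.1318 0.2506] F [-0.7308  0.3816 -0.8391] w 0.12693037753998102
tool travel [ 0.0035 -0.0049  0.0156] turn [ 0.0016  0.0031 -0.    ]
```

Request:
apply_moves:
  travel:
    - [0.0035,-0.005,0]
    - [0,0,0.014]
    - [0,0,0]
    - [0,0,0]
  turn:
    - [0.001,0.003,0]
    - [0,0,0]
    - [0,0,0]
    - [0,0,0]
  grip: [0,0,0,0]

```text
t: 6.65
eef_pos: [0.5089, 0.1346, 0.2377]
tool_rot: [0.996, -0.091, 0.001, 0.001]
contact_force: [-0.2, 0.2, -0.1]
width: 0.13
```

```bash
python3 to.py .508 .136 .235; python3 -c "
from h import *
a=cap('side','s6')['image']
cv2.imwrite('pics/m6.png',cv2.resize(a[100:160,280:330],(500,600),interpolation=cv2.INTER_CUBIC))"
```

```text
t 6.65 pos [0.5089 0.1346 0.2377] F [-0.1762  0.1929 -0.1019] w 0.1302738635440783
tool travel [-0.0012 -0.0012  0.0027] turn [ 0.001  -0.0022 -0.0027]
```

View pics/m6.png

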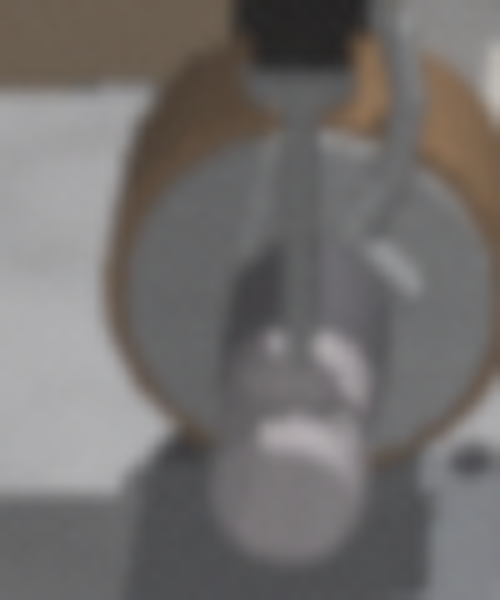

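Request:
apply_moves:
  travel:
    - [-0.001,-0.001,0.004]
    - [0,0,0.005]
    - [0,0,0.005]
    - [0,0,0]
  turn:
    - [0.001,-0.002,-0.002]
    - [0,0,0]
    - [0,0,0]
    - [0,0,0]
  grip: [0,0,0,0]

```text
t: 7.03
eef_pos: [0.5085, 0.1355, 0.2238]
tool_rot: [0.996, -0.09, 0.001, 0.0]
contact_force: [-0.2, -0.6, 0.1]
width: 0.126
```

```bash
python3 to.py .508 .136 .215
```

```text
t 7.0333 pos [0.5085 0.1355 0.2238] F [-0.1774 -0.6426  0.0797] w 0.12614654235362135
tool travel [-0.0006 -0.0004  0.0088] turn [-0.0001 -0.0016 -0.0013]
```

Request:
apply_moves:
  travel:
    - [0,0,0.004]
    - [0,0,0.004]
    - [0,0,0.004]
    - [0,0,0]
  turn:
    - [0,0,0]
    - [0,0,0]
    - [0,0,0]
    - [0,0,0]
  grip: [0,0,0,0]

```text
t: 7.37
eef_pos: [0.5084, 0.1355, 0.2104]
tool_rot: [0.996, -0.09, 0.001, -0.0]
contact_force: [-0.7, -0.5, -0.6]
width: 0.128
```

```bash
python3 to.py .508 .136 .2
```

```text
t 7.3667 pos [0.5084 0.1355 0.2104] F [-0.653  -0.4958 -0.6074] w 0.12794452320507105
tool travel [-0.0005 -0.0004  0.0104] turn [-0.0002 -0.0013 -0.0012]
```

Request:
apply_moves:
  travel:
    - [0,0,0.005]
    - [0,0,0.005]
    - [0,0,0.005]
    - [0,0,0]
  turn:
    - [0,0,0]
    - [0,0,0]
    - [0,0,0]
    - [0,0,0]
  grip: [0,0,0,0]
  newtons: 55

```text
t: 7.7
eef_pos: [0.5086, 0.1355, 0.1938]
tool_rot: [0.996, -0.09, 0.001, -0.0]
contact_force: [0.8, 0.9, -0.7]
width: 0.13
```

```bash
python3 to.py .508 .136 .1595
```

```text
t 7.7 pos [0.5086 0.1355 0.1938] F [ 0.7855  0.8531 -0.6606] w 0.13002872192171597
tool travel [-0.0007 -0.0003  0.0343] turn [-0.0003 -0.0016 -0.0012]
```

Request:
apply_moves:
  travel:
    - [0,0,0.005]
    - [0,0,0.005]
    - [0,0,0.005]
  turn:
    - [0,0,0]
    - [0,0,0]
    - [0,0,0]
  grip: [0,0,0]

```text
t: 7.95
eef_pos: [0.5097, 0.1364, 0.1802]
tool_rot: [0.996, -0.09, 0.002, -0.001]
contact_force: [-2.3, 0.5, 4.4]
width: 0.127
```

Request:
apply_moves:
  travel:
    - [0,0,0.005]
    - [0,0,0.005]
  turn:
    - [0,0,0]
    - [0,0,0]
  grip: [0,0]

```text
t: 8.12
eef_pos: [0.5095, 0.137, 0.1699]
tool_rot: [0.996, -0.09, 0.002, -0.001]
contact_force: [-1.7, -0.2, 2.9]
width: 0.13
```

```bash
python3 to.py .508 .136 .1595
```

```text
t 8.1167 pos [0.5095 0.137  0.1699] F [-1.7204 -0.2076  2.8634] w 0.13003372067946484
tool travel [-0.0013  0.0013  0.0104] turn [-0.002  -0.0044 -0.0007]
```

Request:
apply_moves:
  travel:
    - [0,0,0.004]
    - [0,0,0.004]
    - [0,0,0]
  turn:
    - [0,0,0]
    - [0,0,0]
    - [0,0,0]
  grip: [0,0,0]

```text
t: 8.37
eef_pos: [0.5092, 0.1369, 0.1597]
tool_rot: [0.996, -0.09, 0.002, -0.001]
contact_force: [1.9, 1.6, -4.5]
width: 0.126
```

```bash
python3 to.py .508 .136 .1595; python3 -c "
from h import *
a=cap('side','s7')['image']
cv2.imwrite('pics/m7.png',cv2.resize(a[100:160,280:330],(500,600),interpolation=cv2.INTER_CUBIC))"
```

```text
t 8.3667 pos [0.5092 0.1369 0.1597] F [ 1.8872  1.6286 -4.5197] w 0.12610550843084295
tool travel [-0.001   0.0011  0.0002] turn [-0.0019 -0.0036 -0.0004]
```

View pics/m7.png

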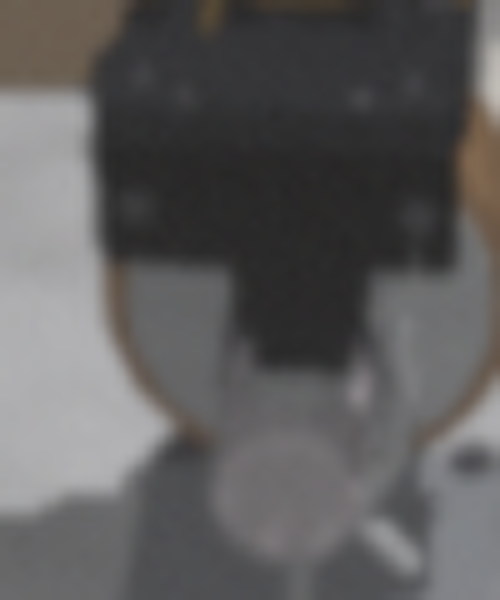

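Request:
apply_moves:
  travel:
    - [0,0,0]
    - [0,0,0]
    - [0,0,0]
    - [0,0,0]
    - [0,0,0]
  turn:
    - [0,0,0]
    - [0,0,0]
    - [0,0,0]
    - [0,0,0]
    - [0,0,0]
  grip: [0.25,0.4,0.5,0.5,0.5]

```text
t: 8.83
eef_pos: [0.5098, 0.1364, 0.1603]
tool_rot: [0.996, -0.09, 0.002, -0.001]
contact_force: [-1.4, 1.1, -0.2]
width: 0.417
```

Request:
apply_moves:
  travel:
    - [0,0,0]
    - [0,0,-0.01]
    - [0,0,-0.02]
    - [0,0,-0.03]
    - [0,0,-0.03]
  turn:
    - [0,0,0]
    - [0,0,0]
    - [0,0,0]
    - [0,0,0]
    - [0,0,0]
  grip: [0.5,0.5,0.5,0.5,0.5]

```text
t: 9.25
eef_pos: [0.5064, 0.1354, 0.2497]
tool_rot: [0.996, -0.09, -0.003, 0.0]
contact_force: [2.0, 0.0, 0.8]
width: 0.499
```

Request:
apply_moves:
  travel:
    - [0,0.02,-0.03]
    - [0,0.04,-0.01]
    - [0,0.04,0]
    - [0,0.04,0]
    - [0,0.03,0]
  turn:
    - [0,0,0]
    - [0,0,0]
    - [0,0,0]
    - [0,0,0]
    - [0,0,0]
  grip: [0.5,0.5,0.5,0.5,0.5]

```text
t: 9.67
eef_pos: [0.478, -0.0273, 0.3039]
tool_rot: [0.997, -0.081, 0.005, -0.002]
contact_force: [0.9, -0.8, 0.2]
width: 0.499
```

Request:
apply_moves:
  travel:
    - [0,0.03,0]
    - [0,0.03,0]
    - [0,0,0]
    - [0,0,0]
  turn:
    - [0,0,0]
    - [0,0,0]
    - [0,0,0]
    - [0,0,0]
  grip: [0.5,0.5,0.5,0.5]

```text
t: 10.0
eef_pos: [0.4658, -0.0965, 0.3081]
tool_rot: [0.996, -0.086, 0.008, -0.001]
contact_force: [1.2, 1.4, -1.1]
width: 0.502
```

```bash
python3 to.py .508 .136 .1595; python3 -c "
from h import *
np.set_printoptions(precision=4,suppress=True)
c=cap('side','s8');a=c['image'];b=cap('top','t8')['image']
P=cloud(c).reshape(-1,3);Q=P[(abs(P[:,0]-.508)<.03)&(abs(P[:,1]-.133)<.02)&(P[:,2]>.145)&(P[:,2]<.19)];print(len(Q),Q.mean(0),Q.min(0),Q.max(0))
cv2.imwrite('pics/m8.png',np.hstack([cv2.resize(a[80:180,275:345],(420,600),interpolation=cv2.INTER_CUBIC),cv2.resize(b[140:240,175:235],(360,600),interpolation=cv2.INTER_CUBIC)]))"
```

```text
t 10.0 pos [ 0.4658 -0.0965  0.3081] F [ 1.1996  1.4105 -1.0766] w 0.5022802192771725
tool travel [-0.0005 -0.2358  0.1494] turn [-0.0034 -0.0151  0.0075]
138 [0.5126 0.131  0.1599] [0.4994 0.1248 0.1453] [0.5315 0.1363 0.1762]
```

View pics/m8.png

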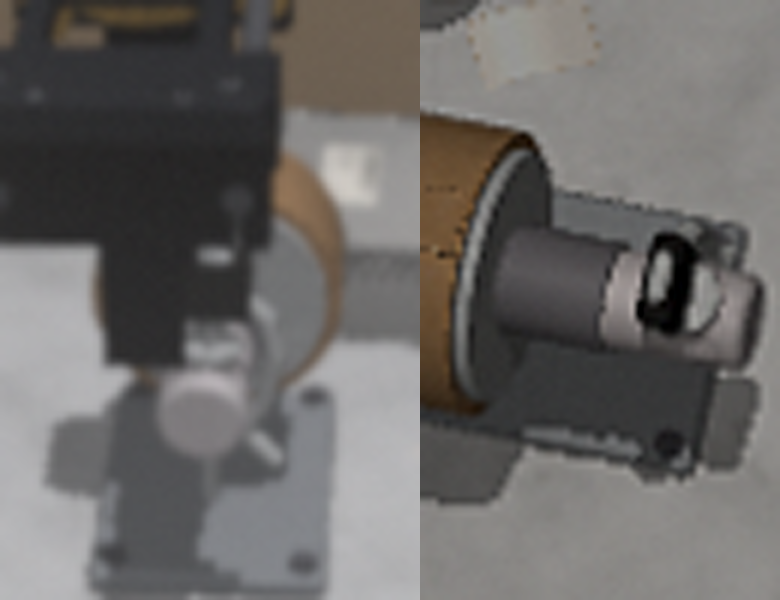

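```bash
python3 -c "
from h import *
P=cloud(load('s8')).reshape(-1,3);Q=P[(abs(P[:,0]-.499)<.02)&(abs(P[:,1]+.172)<.012)&(P[:,2]>.06)&(P[:,2]<.12)];print(len(Q),Q.mean(0),Q.max(0))
print(robot.hand_in())"
```

```text
142 [ 0.50126115 -0.17666328  0.07732751] [ 0.51626559 -0.16829744  0.09185861]
the job is handed in; nothing more can be done
None
```

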